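Set the iris ring of a lens barrel on the test stand

TASK

Three lens barrels stand upright on square base plates on the bench. On the one with a slim brass ring that stands out between two dark rings and carries a small lug, turn that ring until its lug points the same way as the white rib on top of the barrel and the white bar on its base plate, and let go. Do not touch the fixed dark rings just above and below the slim ring.

Things in the scene. Friction and masses are not known exactly. Their poses are not given: they have to be found in the camera images.
- iris_ring (a joint): Angle of the slim brass ring about its upright axis: 0 = lug over the base plate's index bar (the goal), positive = turned counter-clockwise seen from above. It starts at 0.5 to 0.9 rad, so it must be turned clockwise; the stops are at -0.7 and 1.3, none at 0. Friction 0.1 N m, no spring: it stays where it is left.
- ring_center (a point): Centre of the slim brass ring, 64 mm above the bench: 56 mm in diameter, 12 mm high, its edge 6 mm proud of the fixed rings. Its x is along the lug (9 mm wide, 8 mm high, to 45 mm from the axis) and turns with it; z is up. Grip it across from above, 90 degrees from the lug, straddling the upper ring. The other barrels have no lug, are fixed, under 100 mm high and 160 mm or more away.
- upper_ring: Fixed dark ring above the slim ring, not to be touched: 44 mm in diameter, 70 to 84 mm above the bench, origin on the axis at 77 mm. On its top near the rim is a radial white rib, 9 mm long, 6 mm wide and 3 mm high (top at 87 mm, the barrel's highest point), along its own +x: the direction the lug must point.
- lower_ring: Fixed dark ring below the slim ring, not to be touched: 44 mm in diameter, 46 to 58 mm above the bench, origin on the axis at 52 mm; its +x is also the goal direction. Below it a 40 mm tube and the fixed base plate, 110 mm square, 10 mm high, with the white index bar (22 mm long, 8 mm wide, 5 mm high) along +x, 33 to 55 mm from the axis.
There are look-alikes about, which are no part of the job. Leave any orange or red look-alike of the part that bears iris_ring alone.

How it is judged:
At the end, for the whole second after the job is handed in: The slim ring is at rest with its lug within 10 degrees (0.18 rad) of the rib on top of the barrel and the bar on the base plate (value of joint iris_ring between -0.18 and 0.18 rad and velocity of joint iris_ring between -0.05 and 0.05 rad/s); the robot touches nothing.
It fails at once if the robot touches the fixed ring above the slim ring (more than 1 N) (contact force between any of the fingers, the arm and upper_ring above 1 N).
It fails at once if the robot touches the fixed ring below the slim ring (more than 1 N) (contact force between any of the fingers, the arm and lower_ring above 1 N).
It also fails if it takes over 32 s, if anything falls off the work surface, if the arm or the gripper's body presses on something with over 40 N, if the wrist force passes 120 N, or if a joint passes its speed limit or range.

ROBOT

A 7-joint arm with a two-finger parallel gripper is mounted at the origin on the work surface. World frame = base frame: x ahead of the robot, y to its left, z up, the work surface at z = 0. Lengths are in m, angles in rad, forces in N, time in s.
With the tool pointing down it reaches from about 0.425 to 0.875 m from the base axis. Payload 8.4 kg.
Tool frame: the origin (TCP) lies at the very end of the fingers, on their centre line; the grasp point (between the pads) lies 19 mm behind it; z points along the fingers, y is the direction in which the jaws open and shut (so a half turn about z gives the same grasp; the last joint's range is limited). The gripper opens to 87 mm and grips with 3 to 60 N. Pads are 19 mm wide; open, the fingers measure 117 mm over their backs; the gripper's body (75 mm by 190 mm) begins 51 mm behind the grasp point.
Start: joints at [1.154, 0.333, 0.04, 1.465, -0.013, 1.343, -0.059], TCP at [0.203, -0.617, 0.201] pointing down, gripper open.
Joint ranges: [-2.58, 2.58], [-0.38, 2.09], [-1.3, 1.39], [0.25, 2.4], [-1.5, 4.64], [0.08, 2.09], [-2.65, 2.65]. Speed limits (rad/s): [2.22, 2.22, 2.79, 2.79, 3.14, 3.14, 3.14].

INTERFACE

Orientations are given as a unit quaternion [w, x, y, z].
In Python, from cell import bot gives the robot as it stands. Calls block until the motion is done:
- bot.goto(position, orientation): joint-space move of the TCP to a pose.
- bot.movel(position, rotation=None, speed=0.15, force_limit=None): straight line of the TCP; rotation=None keeps the orientation; speed is the mean speed in m/s. With force_limit (N) it stops when the force on the tool has changed by that much, and returns True; else False.
- bot.movej(angles): joint-space move.
- bot.move_gripper(opening): finger opening in m; the grip force is fixed at half the most; returns when the fingers have stopped.
- bot.pause(seconds).
- bot.inverse_kinematics(position, orientation): joint angles nearest the present ones, or None.
- bot.sense(): the state.
- bot.get_image(name): name is "scene" or "top" or "wrist"; returns a dict with "img" (420x560x3 uint8, red, green, blue), "fx", "fy", "cx", "cy" (pixels), "pose" (4x4, takes a point from camera to world coordinates). Camera axes: x right, y up, looking along -z (the intrinsics and any distortion apply to the point x, -y, -z); pixel columns grow to the right and rows downward; lengths in m; the calibration is good to about 2 mm. A picture is of the moment at which its call begins. There is no depth.
A pose or a line that the arm cannot do raises bot.IKError and nothing moves.
- bot.finish_job(): hands the job in, once; it reports no verdict.
The state is a dict: "t": time; "qpos": joint angles; "joint_vel": joint speeds; "joint_efforts": joint torques, N m; "tool_pos": TCP position; "orientation": TCP orientation; "force": force on the tool from outside, world axes, zero at the start; "moment": the same for the moment, N m; "grip_width": finger opening in m.
Only numpy, scipy, OpenCV 4.12 (cv2) and the standard library are available. Lean on these libraries where they do the work, as an engineer would, in place of code of your own. Each camera call takes 0.05 s, during which the arm holds its last target.

## Working session

There is one attempt and no reset: what is moved stays moved. The work goes in short steps, each a Python script; the robot and the scene stay as the last script left them, time stands still between calls to the robot, and variables do not carry over. Pictures are saved under pics/ and viewed, and the job is handed in when it is done.

```bash
mkdir -p pics; ls; python3 - <<'E'
from cell import bot
import cv2
for n in ["scene","top","wrist"]:
    d=bot.get_image(n); cv2.imwrite(f"pics/{n}0.png",d["img"][:,:,::-1])
    print(n,d["fx"],d["fy"],d["cx"],d["cy"],[k for k in d]); print(d["pose"].round(3) if hasattr(d["pose"],'round') else d["pose"])
s=bot.sense(); print(s)
E
```

```text
pics
scene 391.7871972830399 391.7871972830399 276.68108366665564 204.88744202379436 ['img', 'fx', 'fy', 'cx', 'cy', 'pose']
[[ 0.459 -0.702  0.545  0.972]
 [ 0.888  0.35  -0.298 -0.368]
 [ 0.018  0.621  0.784  0.82 ]
 [ 0.     0.     0.     1.   ]]
top 485.22677894382076 485.22677894382076 275.3559481357951 218.53041997091702 ['img', 'fx', 'fy', 'cx', 'cy', 'pose']
[[ 0.009  0.991 -0.136  0.303]
 [-1.     0.009 -0.003 -0.065]
 [-0.002  0.136  0.991  1.174]
 [ 0.     0.     0.     1.   ]]
wrist 350.04257553342285 350.04257553342285 280.8699679651917 207.8174816027413 ['img', 'fx', 'fy', 'cx', 'cy', 'pose']
[[ 0.312  0.917  0.251  0.272]
 [-0.95   0.301  0.081 -0.595]
 [-0.001 -0.263  0.965  0.385]
 [ 0.     0.     0.     1.   ]]
{'t': 0.15, 'qpos': array([ 1.15380473,  0.33374943,  0.03990053,  1.46602682, -0.01336784,
        1.34332111, -0.05855139]), 'joint_vel': array([ 9.36344914e-05, -3.05730417e-03, -3.77346736e-04, -3.10772013e-03,
       -3.19079228e-04, -2.01364285e-03,  2.03116506e-04]), 'joint_efforts': array([ 1.91905026e-03, -6.56848669e+01,  1.33641645e+00, -4.04106867e+01,
       -5.98262111e-02,  4.18962515e-02,  1.36027265e-04]), 'tool_pos': array([ 0.20293718, -0.61710769,  0.20048368]), 'orientation': array([-5.99467010e-04,  9.87409009e-01,  1.58186802e-01, -1.57064214e-04]), 'force': array([ 0.27144624, -0.30930061,  0.64363075]), 'moment': array([ 0.03269382, -0.00373568,  0.01639837]), 'grip_width': 0.08687734288491042}
```

View pics/scene0.png

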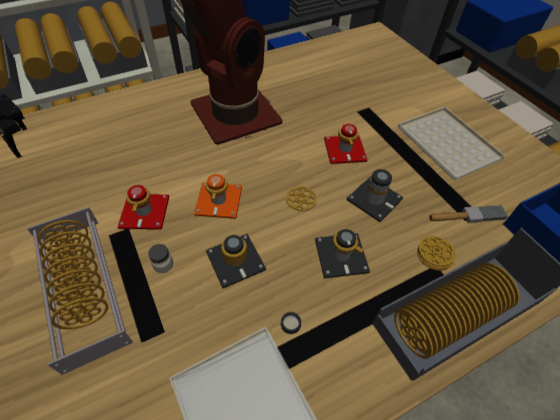

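View pics/top0.png

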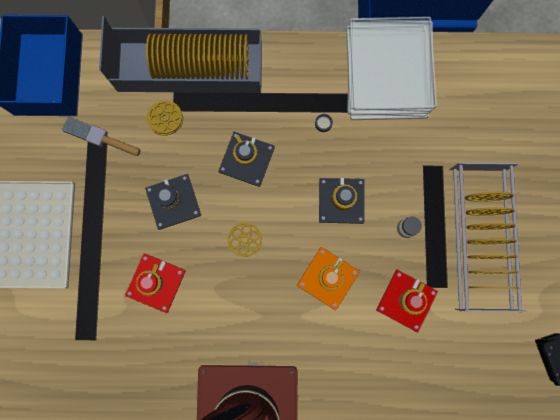

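The scene shows three dark-plate barrels at top-view pixels (246,155), (172,200) and (343,198). The red and orange look-alikes are at (152,283), (330,278) and (408,300). Next I'll crop close on the three dark ones.

```bash
python3 - <<'E'
import cv2,numpy as np
t=cv2.imread("pics/top0.png"); s=cv2.imread("pics/scene0.png")
f=lambda im,x,y,r=33:cv2.resize(im[y-r:y+r,x-r:x+r],(264,264),interpolation=cv2.INTER_CUBIC)
o=np.vstack([np.hstack([f(t,247,157),f(t,173,200),f(t,343,200)]),np.hstack([f(s,343,252),f(s,377,190),f(s,236,258)])])
cv2.imwrite("pics/crop0.png",o)
E
```

```text
(no output)
```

View pics/crop0.png

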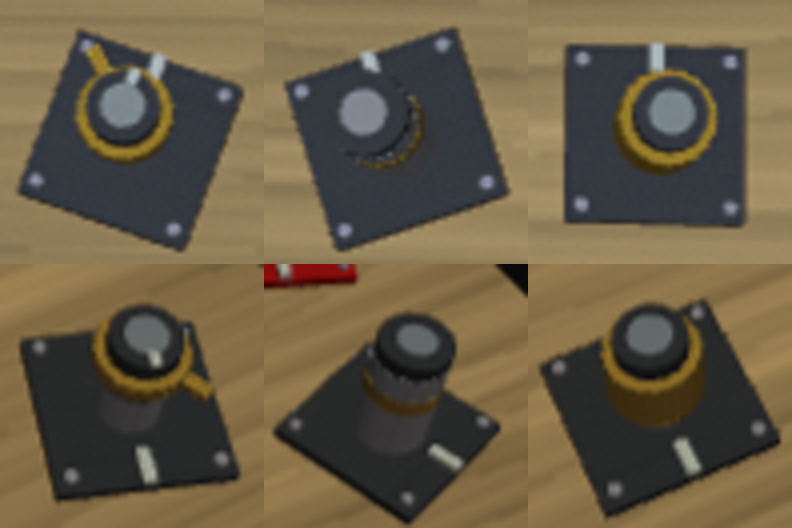

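The target is the top-left crop, top-view (246,155) and scene (345,245). It has a slim proud brass ring with a lug and a white rib on top. The other two have no lug: (172,200) has only a thin flush ring and (343,198) has a thick brass sleeve. Now measuring it.

```bash
cat > h.py <<'E'
import cv2,numpy as np
from cell import bot
def ray(d,u,v):
    P=np.array(d["pose"]); r=P[:3,:3]@np.array([(u-d["cx"])/d["fx"],-(v-d["cy"])/d["fy"],-1]); return P[:3,3],r
def onz(d,u,v,z):
    o,r=ray(d,u,v); return o+r*(z-o[2])/r[2]
def proj(d,p):
    P=np.array(d["pose"]); c=P[:3,:3].T@(np.array(p)-P[:3,3]); return np.array([d["cx"]+d["fx"]*c[0]/-c[2], d["cy"]-d["fy"]*c[1]/-c[2]])
def masks(d):
    h=cv2.cvtColor(d["img"],cv2.COLOR_RGB2HSV)
    return (cv2.inRange(h,(15,130,60),(35,255,255)), cv2.inRange(h,(0,0,150),(180,60,255)), cv2.inRange(h,(100,0,20),(140,120,90)))
E
python3 - <<'E'
from h import *
for n,(x,y) in {"top":(247,157),"scene":(343,252)}.items():
    d=bot.get_image(n); r=40
    roi=np.zeros((420,560),np.uint8); cv2.circle(roi,(x,y),r,255,-1)
    br,wh,_=[m&roi for m in masks(d)]
    print(n)
    for nm,m in (("brass",br),("white",wh)):
        c,_=cv2.findContours(m,cv2.RETR_EXTERNAL,cv2.CHAIN_APPROX_NONE)
        for k in c:
            if len(k)<6: continue
            M=cv2.moments(k); print(nm,cv2.boundingRect(k),M["m10"]/max(M["m00"],1e-9),M["m01"]/max(M["m00"],1e-9),M["m00"])
    o=np.dstack([br,wh,br*0])[y-40:y+40,x-40:x+40]
    cv2.imwrite(f"pics/m_{n}.png",np.hstack([cv2.resize(d["img"][y-40:y+40,x-40:x+40,::-1],(400,400)),cv2.resize(o,(400,400),interpolation=0)]))
E
```

```text
top
brass (233, 135, 24, 30) 244.6485788113695 154.61627906976744 129.0
white (246, 141, 3, 4) 246.875 142.375 4.0
white (251, 137, 4, 7) 252.78947368421052 139.64912280701753 9.5
scene
brass (333, 231, 31, 22) 346.89700996677743 245.84717607973423 150.5
white (345, 266, 4, 7) 346.280701754386 269.24561403508767 9.5
```

View pics/m_top.png

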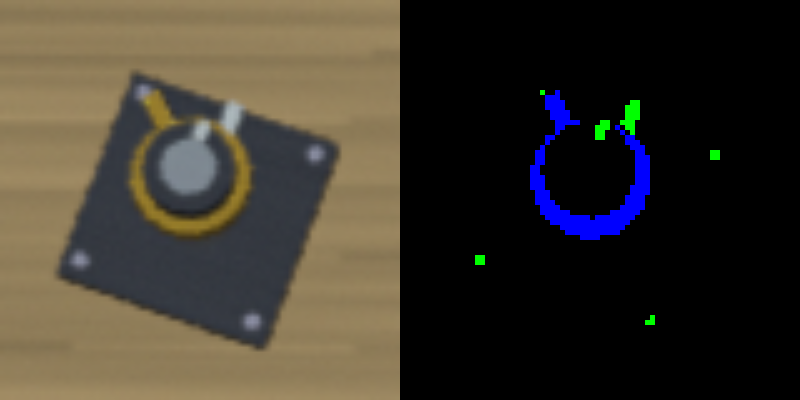

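View pics/m_scene.png

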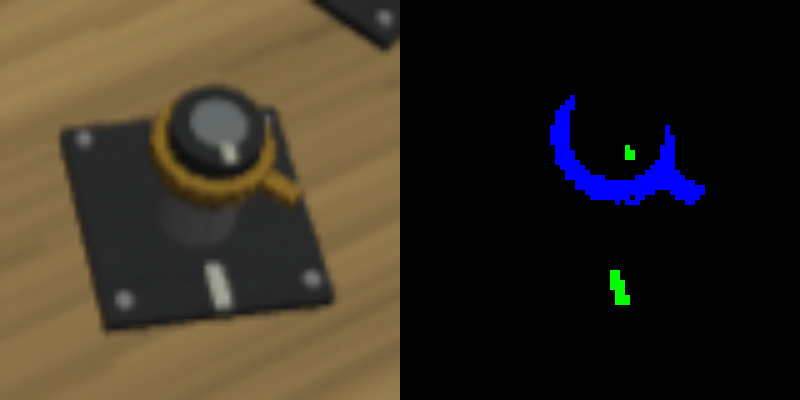

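```bash
python3 - <<'E'
from h import *
d=bot.get_image("top")
S=np.array([onz(d,207+a/5-.4,117+b/5-.4,.011)[:2] for a,b in [(145,93),(315,153),(252,321),(80,260)]])
c=S.mean(0); print("plate",c,np.linalg.norm(np.diff(S,axis=0),axis=1))
b=onz(d,252.6,139.9,.015)[:2]-c; print("bar dir",np.degrees(np.arctan2(b[1],b[0])),np.linalg.norm(b))
e=(S[0]-S[3])+(S[1]-S[2]); print("plate edge dir",np.degrees(np.arctan2(e[1],e[0])))
m=masks(d)[0]; roi=np.zeros_like(m); cv2.circle(roi,(246,155),20,255,-1); ys,xs=np.nonzero(m&roi)
P=np.array([onz(d,u,v,.07)[:2] for u,v in zip(xs,ys)]); R=np.linalg.norm(P-c,axis=1)
lug=P[R>.031]; l=lug.mean(0)-c; print("lug",np.degrees(np.arctan2(l[1],l[0])),R.max(),len(lug))
q=P[R<.031]; A=np.c_[2*q,np.ones(len(q))]; s=np.linalg.lstsq(A,(q**2).sum(1),rcond=None)[0]; print("ringfit",s[:2],np.sqrt(s[2]+s[:2]@s[:2]))
E
```

```text
plate [0.61241027 0.01176   ] [0.0897309  0.09002762 0.08997309]
bar dir -18.922444183322753 0.04709500131282548
plate edge dir -19.4876178327682
lug 27.642255881826955 0.03823355127903768 12
ringfit [0.61200063 0.01207733] 0.025637819972029182
```

The plate centre and ring fit agree within 0.5 mm, and the screw spacing is a clean 90 mm square. The bar is at -19°, the lug at about 28°, so the ring angle is about 0.82 rad, which is inside the stated start range. Next I'll raise the arm and move above the barrel for a wrist look.

```bash
cat >> h.py <<'E'
from scipy.spatial.transform import Rotation
C=np.array([.6122,.0119])
def quat(phi):  # jaw axis (tool y) at phi rad, tool down
    y=np.array([np.cos(phi),np.sin(phi),0]); z=np.array([0,0,-1.]); x=np.cross(y,z)
    q=Rotation.from_matrix(np.c_[x,y,z]).as_quat(); return q[[3,0,1,2]]
E
python3 - <<'E'
from h import *
lug=np.radians(27.6); goal=np.radians(-19.2)
for off in (90,-90):
    for a in (lug,goal):
        q=bot.inverse_kinematics([*C,.046],quat(a+np.radians(off))); print(off,None if q is None else q.round(2))
off=90 
p=bot.sense()["tool_pos"].copy(); p[2]=.30
bot.movel(p,speed=.3)
qa=bot.inverse_kinematics([*C,.046],quat(lug+np.pi/2)); qb=bot.inverse_kinematics([*C,.046],quat(lug-np.pi/2))
s=np.pi/2 if (qb is None or (qa is not None and abs(qa[6])<abs(qb[6]))) else -np.pi/2
print(s); bot.goto([*C,.22],quat(lug+s))
st=bot.sense(); print(st["t"],st["tool_pos"],st["qpos"].round(2))
d=bot.get_image("wrist"); cv2.imwrite("pics/w1.png",d["img"][:,:,::-1]); print(proj(d,[*C,.07]))
E
```

```text
90 [ 0.72  0.65 -1.1   1.69  0.61  1.19  1.52]
90 [ 0.45  0.47 -0.69  1.7   0.33  1.08  0.89]
-90 [ 0.39  0.45 -0.61  1.71  0.29  1.07 -1.4 ]
-90 [ 0.35  0.44 -0.56  1.71  0.26  1.07 -2.19]
-1.5707963267948966
3.45 [0.61234085 0.01059674 0.21996564] [ 0.45  0.32 -0.68  1.51  0.2   1.39 -1.33]
[279.12682389 188.80124992]
```

View pics/w1.png

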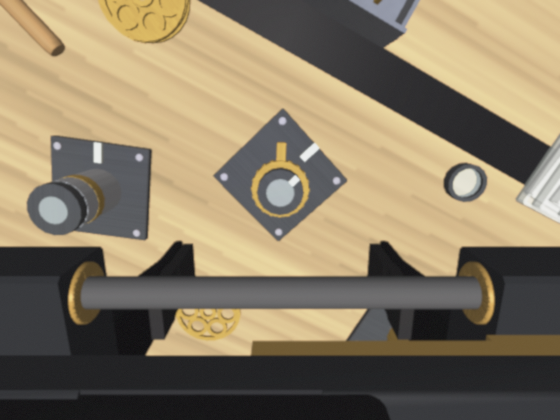

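The wrist view confirms the slim ring with its lug at (281,150), rib at (294,182) and bar at (310,152). The ring centre is at about (280,188), where I predicted (279,189). Now refining the angles.

```bash
cat > meas.py <<'E'
from h import *
def meas(d,tag=None):
    br,wh,_=masks(d); c0=proj(d,[*C,.07]); roi=np.zeros_like(br); cv2.circle(roi,tuple(int(v) for v in c0),75,255,-1)
    ys,xs=np.nonzero(br&roi); P=np.array([onz(d,u,v,.07)[:2] for u,v in zip(xs,ys)]); 
    c=C.copy()
    for _ in range(5):
        R=np.linalg.norm(P-c,axis=1); q=P[(R<.031)&(R>.020)]; A=np.c_[2*q,np.ones(len(q))]; s=np.linalg.lstsq(A,(q**2).sum(1),rcond=None)[0]; c=s[:2]
    L=np.array([onz(d,u,v,.068)[:2] for u,v in zip(xs,ys)]); R=np.linalg.norm(L-c,axis=1); l=L[(R>.032)&(R<.048)]
    v=l.mean(0)-c; out=dict(center=c.round(4),lug=np.degrees(np.arctan2(v[1],v[0])).round(1),n=len(l),rmax=R[R<.06].max().round(4))
    ys,xs=np.nonzero(wh&roi)
    for nm,z,a,b in (("bar",.015,.033,.055),("rib",.087,.010,.023)):
        W=np.array([onz(d,u,v,z)[:2] for u,v in zip(xs,ys)])-c; R=np.linalg.norm(W,axis=1); g=np.degrees(np.arctan2(W[:,1],W[:,0])); k=(R>a)&(R<b)&(abs(g+19)<15)
        if k.any(): m=W[k].mean(0); out[nm]=(np.degrees(np.arctan2(m[1],m[0])).round(1),int(k.sum()))
    return out
E
python3 - <<'E'
from meas import *
d=bot.get_image("wrist"); print(meas(d)); print(meas(bot.get_image("top"))); print(bot.sense()["tool_pos"],bot.sense()["t"])
E
```

```text
{'center': array([0.6122, 0.0111]), 'lug': np.float64(25.9), 'n': 109, 'rmax': np.float64(0.0445), 'bar': (np.float64(-19.4), 175), 'rib': (np.float64(-19.0), 102)}meas.py:9: RuntimeWarning: Mean of empty slice.
  v=l.mean(0)-c; out=dict(center=c.round(4),lug=np.degrees(np.arctan2(v[1],v[0])).round(1),n=len(l),rmax=R[R<.06].max().round(4))
  ret = um.true_divide(
Traceback (most recent call last):
  File "meas.py", line 9, in meas
    v=l.mean(0)-c; out=dict(center=c.round(4),lug=np.degrees(np.arctan2(v[1],v[0])).round(1),n=len(l),rmax=R[R<.06].max().round(4))
                                                                                                           ~~~~~~~~~~~~^^
ValueError: zero-size array to reduction operation maximum which has no identity
```

Centre (0.6122, 0.0115), lug about 26.5°, goal -19.2° with bar and rib agreeing. Descending to grip 90° from the lug.

```bash
python3 - <<'E'
from h import *
C=np.array([.6122,.0115]); a=np.radians(26.5-90)
print(bot.sense()["tool_pos"])
bot.movel([*C,.10],quat(a),speed=.15)
s=bot.sense(); e=s["tool_pos"][:2]-C; print(s["tool_pos"],s["force"].round(1))
hit=bot.movel([*C,.047],quat(a),speed=.08,force_limit=8)
s=bot.sense(); print(hit,s["tool_pos"],s["force"].round(1),s["t"],s["qpos"].round(2))
for ang in (26.5,0,-19.2):
    q=bot.inverse_kinematics([*C,.047],quat(np.radians(ang-90))); print(ang,None if q is None else q.round(2))
d=bot.get_image("wrist"); cv2.imwrite("pics/w2.png",d["img"][:,:,::-1])
d=bot.get_image("scene"); cv2.imwrite("pics/s2.png",cv2.resize(d["img"][170:310,250:440,::-1],(760,560),interpolation=2))
E
```

```text
[0.6122604  0.01115247 0.21998887]
[0.61287441 0.01167361 0.10100834] [ 0.3 -0.6  0.4]
False [0.61248602 0.01165299 0.04727081] [0.1 0.1 0.5] 5.3583 [ 0.41  0.46 -0.64  1.7   0.3   1.08 -1.43]
26.5 [ 0.41  0.46 -0.64  1.7   0.3   1.08 -1.43]
0 [ 0.35  0.44 -0.55  1.71  0.26  1.07 -1.85]
-19.2 [ 0.3   0.43 -0.48  1.71  0.22  1.06 -2.17]
```

View pics/w2.png

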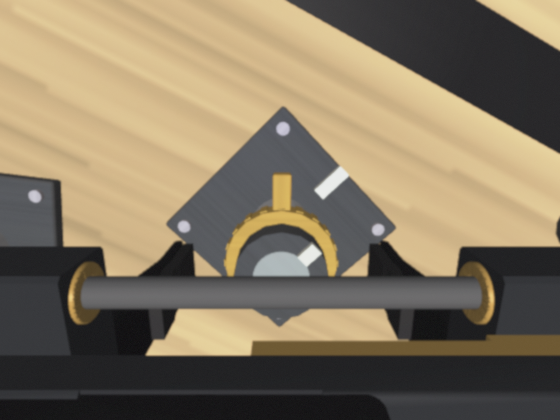

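View pics/s2.png

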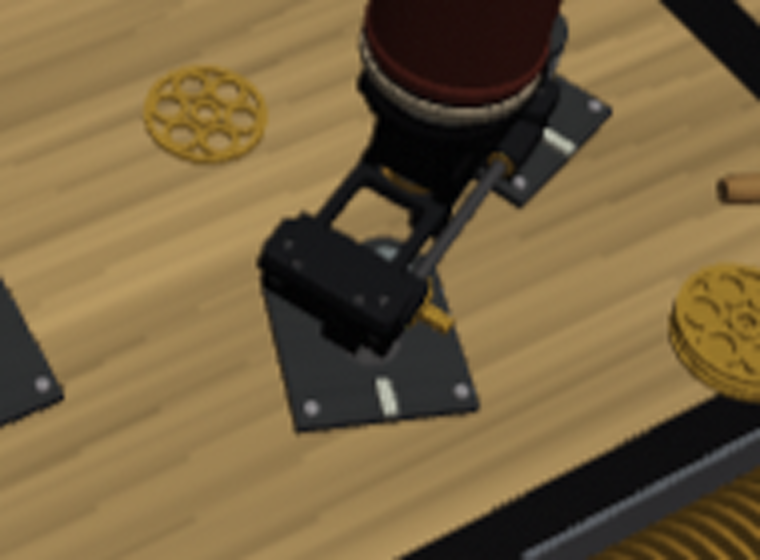

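The fingers straddle the ring symmetrically, with the lug at (282,190) midway between the jaws, and nothing is touched. Now I'll close to a 50 mm target, which can never reach the 44 mm fixed rings.

```bash
python3 - <<'E'
from h import *
bot.move_gripper(.050)
s=bot.sense(); print(s["grip_width"],s["tool_pos"],s["force"].round(1),s["moment"].round(2),s["t"])
if .053<s["grip_width"]<.059:
    C2=np.array([.6122,.0115])
    for ang in np.linspace(26.5,-19.2,6)[1:]:
        bot.movel([*C2,.047],quat(np.radians(ang-90)),speed=.05)
        s=bot.sense(); print(round(ang,1),s["tool_pos"].round(4),s["force"].round(1),s["moment"].round(2),round(s["t"],2),round(s["grip_width"],4))
    d=bot.get_image("wrist"); cv2.imwrite("pics/w3.png",d["img"][:,:,::-1])
E
```

```text
0.05309225036662582 [0.61221884 0.01149754 0.04704644] [ 0.5 -0.2  0.4] [0.03 0.11 0.02] 6.175
17.4 [0.6122 0.0114 0.047 ] [ 0.1 -0.8  0.9] [-0.1   0.03 -0.1 ] 6.48 0.0536
8.2 [0.6122 0.0114 0.047 ] [ 0.2 -1.6  0.7] [-0.19 -0.01 -0.07] 6.79 0.0535
-0.9 [0.6122 0.0112 0.047 ] [ 0.5 -1.9  1. ] [-0.33 -0.   -0.13] 7.1 0.0538
-10.1 [0.6122 0.0112 0.047 ] [-0.  -2.5  2.2] [-0.47  0.04 -0.12] 7.41 0.0532
-19.2 [0.6122 0.0111 0.047 ] [-1.3 -3.   1.5] [-0.72  0.06 -0.12] 7.72 0.0537
```

View pics/w3.png

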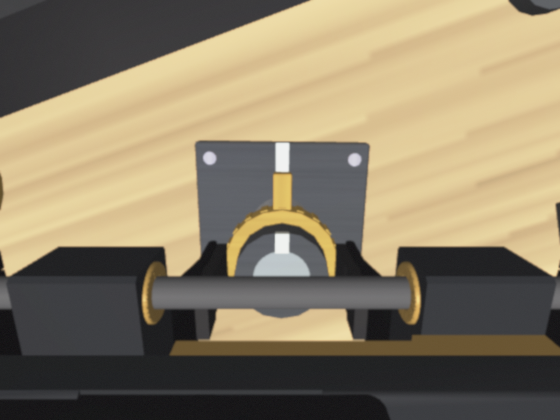

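The ring turned with the grip: lug (282,190), rib (282,243) and bar (282,157) are in line. Now I'll open, rise, and check from above.

```bash
python3 - <<'E'
from meas import *
bot.pause(.2); bot.move_gripper(.087); bot.pause(.2)
s=bot.sense(); print(s["grip_width"],s["tool_pos"],s["force"].round(1))
q=s["orientation"]
bot.movel([.6122,.0115,.22],quat(np.radians(-19.2-90)),speed=.15); bot.pause(.5)
d=bot.get_image("wrist"); print(meas(d)); cv2.imwrite("pics/w4.png",d["img"][:,:,::-1])
s=bot.sense(); print(s["t"],s["force"].round(1))
E
```

```text
0.08720166244240023 [0.61218669 0.01147596 0.04699966] [-0.2  1.6  0.1]
{'center': array([0.6123, 0.0111]), 'lug': np.float64(-19.4), 'n': 104, 'rmax': np.float64(0.0435), 'bar': (np.float64(-19.4), 111), 'rib': (np.float64(-19.5), 97)}
10.875 [-0.3 -0.1 -0.3]
```

View pics/w4.png

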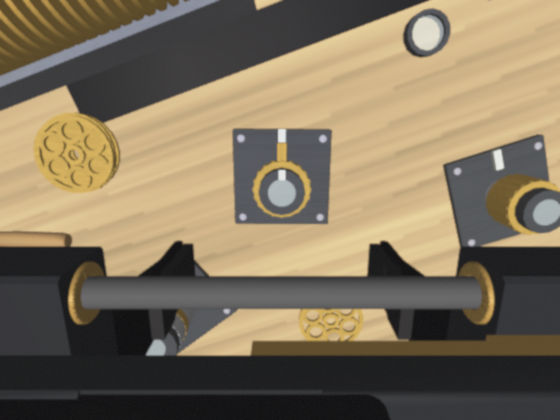

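Lug (282,152), rib (282,174) and bar (282,136) are in line, and the gripper is clear. Handing in.

```bash
python3 -c "
from cell import bot
bot.finish_job()"
```

```text
the job is handed in; nothing more can be done
```

I gripped the slim brass ring 90° from its lug, turned it about 46° clockwise, let go, raised the gripper clear and handed the job in. The clock read about 11 s of the 32 s allowed just before that.

- **Alignment:** the last wrist picture, taken after release, put the lug at -19.4°, the bar at -19.4° and the rib at -19.5°. The lug is therefore about 0.1° from the goal, against 10° allowed.
- **Forces:** when I checked them at each step, wrist forces were at most about 3.5 N and back near 0 N at the end. I saw no sign of touching the dark rings, but their contact force can't be read directly.
- **Checks that disagreed:**
  - The starting lug angle came out as 27.6° from the top camera and 25.9° from the wrist camera, so I used 26.5°.
  - The gripper read 53 to 54 mm while holding the 56 mm ring, and the ring still turned with the grip.
  - My measuring helper failed on one extra top-camera picture, probably because the arm was in the way. I didn't rely on that picture.

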